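# Open the thread gauge: clear the nut and turn the cover leaf over

### The arm

A 6-joint arm with a two-finger parallel gripper is mounted at the origin on the work surface. World frame = base frame: x ahead of the robot, y to its left, z up, the work surface at z = 0. Lengths are in m, angles in degrees, forces in N, time in s.
With the tool pointing down it reaches from about 0.275 to 0.75 m from the base axis. Payload 10.2 kg.
Tool frame: the origin (TCP) lies at the very end of the fingers, on their centre line; the grasp point (between the pads) lies 19 mm behind it (grasp_offset is the y of the grasp point in the tool frame, in m); y points along the fingers, z is the direction in which the jaws open and shut, and the axes are right-handed (so a half turn about y gives the same grasp; the last joint's range is limited). The gripper opens to 88 mm and grips with 3 to 60 N. Pads are 18 mm wide; open, the fingers measure 123 mm over their backs; the gripper's body (75 mm by 187 mm) begins 45 mm behind the grasp point.
Start: joints at [53.835, 17.928, 85.812, -0, 76.261, -12.8], TCP at [0.208, 0.482, 0.203] pointing down, gripper open.
Joint ranges: [-168.41, 168.41], [-55.51, 124.54], [10.69, 146.95], [-70.63, 250.63], [1, 178], [-165.06, 165.06]. Speed limits (degrees/s): [136.94, 136.94, 172.46, 180, 180, 180].

### API

Orientations are given as [roll, pitch, yaw] about the fixed x, y, z axes, in that order (R = Rz(yaw) Ry(pitch) Rx(roll)).
In Python, from cell import get_state, snapshot, close_job, grasp_offset gives the robot as it stands.
- The arm moves only by the tool apply_moves, never from a script. Its argument "steps" is one flat list of numbers, 5 for each row, row after row: the opening, from 0 (shut) to 1 (fully open), then the shift along the tool's x, y, z scaled (see below), then the turn about the tool's y scaled (see below). In form: [fingers, dx, dy, dz, turn, fingers, dx, dy, dz, turn, ...]. A call has 1 to 10 rows; each row is the pose to reach, as a shift and turn from the pose commanded when the call began, along the tool's axes at that moment; what a row does not reach only later rows make up. The controller multiplies each number of a shift by 0.08 m and each number of a turn by 30 degrees. A row lasts 1/12 s, in which the tool goes at most 41.7 mm and 7.16 degrees, less where a joint would pass 70% of its speed; a pose out of reach is approached as far as the arm can. A call with a number of a shift or a turn outside -1 to 1 is refused whole. A call with a gripper value outside its range is refused whole. The fingers move at their own pace and stop on an object; "grip_force" is the grip in N (left out, the last holds). Time passes only in rows, so rows that repeat a pose let the fingers close. It gives the time, the measured TCP pose, the force and the opening at its end, in the units of the state.
- get_state(): the state, without advancing time (a new reading comes with each control period).
- snapshot(name): name is "scene" or "top" or "wrist"; returns a dict with "frame" (384x512x3 uint8, red, green, blue), "range_z" (384x512 float32, m along the optical axis (not along the pixel's ray), 0 where there is no reading), "intrinsics" (3x3 intrinsics, pixels), "rvec" (rotation vector, rad) and "tvec" (3), from world to camera coordinates, as OpenCV has them; the wrist camera has in their place "hand_eye" (4x4, takes a point from camera to tool coordinates, whose origin is the TCP and whose axes are the tool frame's). Camera axes: x right, y down, z forward; pixel columns grow to the right and rows downward; lengths in m; the calibration is good to about 2 mm. A picture is of the moment at which its call begins: read the wrist's pose just before it.
- close_job(): hands the job in, once; it reports no verdict.
The state is a dict: "time": time; "qpos": joint angles; "qvel": joint speeds; "joint_efforts": joint torques, N m; "ee_pos": TCP position; "tcp_rot": TCP orientation; "contact_force": force on the tool from outside, world axes, zero at the start; "moment": the same for the moment, N m; "grip_width": opening from 0.0 (shut) to 1.0 (fully open).
Only numpy, scipy, OpenCV 4.12 (cv2) and the standard library are available. Lean on these libraries where they do the work, as an engineer would, in place of code of your own. Each camera call takes 0.05 s, during which the arm holds its last target.

### The job

Open up the thread gauge board. First, while the leaf is still on the near side, push the axle nut sideways off the end of the board's far half until it lies wholly on the bench beside the board - just push it, do not pick it up. Then push the aluminium leaf over its spine and press it down until it lies flat on the far half, without slamming it; leave everything else where it is.

Things in the scene. Friction and masses are not known exactly. Their poses are not given: they have to be found in the camera images.
- board: thread gauge board fixed to the bench: plywood slab 226 (own x) x 180 (own y) x 8 thick; origin centre of its underside. Own x points from the near half (robot's side) to the far half, z up; turned by up to 0.35 rad. Along both outer edges (own x = +-105) runs a black rest strip 10 wide, top 18 above the bench. The ends (own y = +-90) have no rim: a thing pushed there drops 8 to the bench
- spine (a point): middle of the hinge line, above the board's origin, 20 above the bench. The line runs along the board's own y between two steel bearing blocks (14 x 12, tops 28 above the bench, at own y = +-82). The near half carries a row of low brass studs (own x = -50, tops 16 above the bench)
- far_half (a point): centre of the bare top face of the far half, at own x = 60 of the board, 8 above the bench; bare between the spine and the rest strip, and to both ends
- leaf (a joint): angle of the aluminium leaf about the spine, rad: 0 = flat over the near half, 1.571 = upright, 3.142 = flat on the far half, its stop (plate's middle plane 20 above the bench). Starts raised over the near half at 0.45 to 0.9, open underneath at its free edge. Stiff hinge: it stays at any angle it is left at and takes 2 to 3 N near the free edge to move
- leaf_edge (a point): middle of the leaf's free edge, mid thickness. The leaf is a plain plate 110 from spine to free edge, 148 along the spine, 4 thick, about 170 g
- nut: chrome axle nut lying on the far half of the board: round flange 28 dia x 4 thick, hexagon 21 across flats above it, 18 tall, 45 g, origin at the centre of its underside. It slides when pushed. While it lies on the far half the leaf cannot lie flat there
- bottle: bystander: empty white plastic push-dispenser bottle, 62 dia x 175 tall, standing; origin centre of its underside
- grip: bystander: blue hard silicone handlebar grip, 120 long x 38, lying; origin under its centre
- valve_tool: bystander: small steel valve core tool, 82 long x 15, lying; origin under its centre
- foot_peg: bystander: aluminium foot peg, 100 long x 36, lying; origin under its centre
- plug_socket: bystander: plain steel tube socket, 65 long x 21, lying; origin under its centre
- dish: bystander: small steel bowl, 80 dia x 25 tall; origin centre of its underside
- spanner: bystander: steel spanner, 150 long, lying flat; origin at the middle of its underside

How it is judged:
By the outcome, as a careful person would: the job done as asked, in the order asked, and still so for the second after the job is handed in, with the robot touching nothing.
It also fails if it takes over 69 s, if anything falls off the work surface, if the arm or the gripper's body presses on something with over 40 N, if the wrist force passes 120 N, or if a joint passes its speed limit or range.

## Working session

There is one attempt and no reset: what is moved stays moved. The work goes in short steps, Python scripts to look and compute and a tool call to move; the robot and the scene stay as the last step left them, time stands still between calls to the robot, and variables do not carry over. Pictures are saved under pics/ and viewed, and the job is handed in when it is done.

Besides the shell and the picture viewer there is one more tool, called after "Emit:" by a JSON object that holds its "fn" and its "kwargs", one argument or row to a line. apply_moves: Moves the arm, as the interface text tells. Its arguments: {"type":"object","properties":{"steps":{"type":"array"},"grip_force":{"type":"number"}},"required":["steps"]}

```bash
mkdir -p pics; cat > h.py <<'E'
import numpy as np, cv2
from cell import get_state, snapshot, close_job, grasp_offset
from scipy.spatial.transform import Rotation as R
def save(s,n,crop=None,k=1):
    im=s["frame"][:,:,::-1]
    if crop: im=im[crop[1]:crop[3],crop[0]:crop[2]]
    im=cv2.resize(im,None,fx=k,fy=k,interpolation=cv2.INTER_CUBIC); cv2.imwrite("pics/"+n,im)
def cloud(s):
    z=s["range_z"].astype(float);K=s["intrinsics"];v,u=np.mgrid[:z.shape[0],:z.shape[1]]
    P=np.stack([(u-K[0,2])/K[0,0]*z,(v-K[1,2])/K[1,1]*z,z],-1)
    Rm=cv2.Rodrigues(np.array(s["rvec"],float))[0];t=np.array(s["tvec"],float).reshape(3)
    W=(P-t)@Rm; W[z==0]=np.nan; return W
E
python3 - <<'E'
from h import *
print(get_state(),grasp_offset)
for n in("top","scene"):
    s=snapshot(n);save(s,n+"0.png",k=1.5)
    np.savez(n+"0.npz",**s)
E
```

```text
{'time': 0.0, 'qpos': array([ 5.38352969e+01,  1.79606818e+01,  8.58538362e+01, -1.15920597e-03,
        7.62636574e+01, -1.27989726e+01]), 'qvel': array([ 0.05198448,  0.02966078,  0.03163674, -0.02743902, -0.02923782,
        0.05585809]), 'joint_efforts': array([ 6.63696173e-04, -4.02212012e+01, -2.52268213e+01,  6.94245938e-02,
        3.52910429e-02, -1.28727124e-04]), 'ee_pos': array([0.208038  , 0.48168859, 0.2025512 ]), 'tcp_rot': array([-9.00764823e+01,  1.62205491e-02, -2.33654653e+01]), 'contact_force': array([ 1.11581529, -0.78433299, -0.0391531 ]), 'moment': array([-0.02184483,  0.06286716,  0.00955981]), 'grip_width': 0.9947625697370663} -0.0187
```

View pics/top0.png

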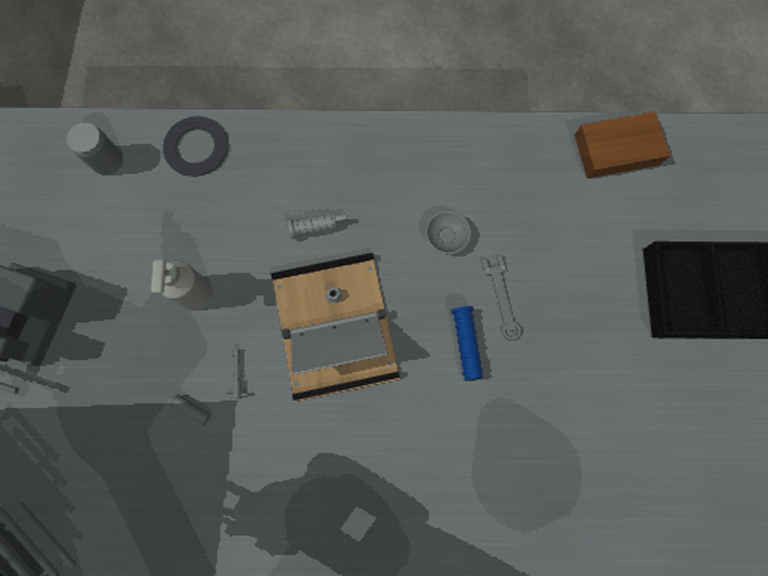

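View pics/scene0.png

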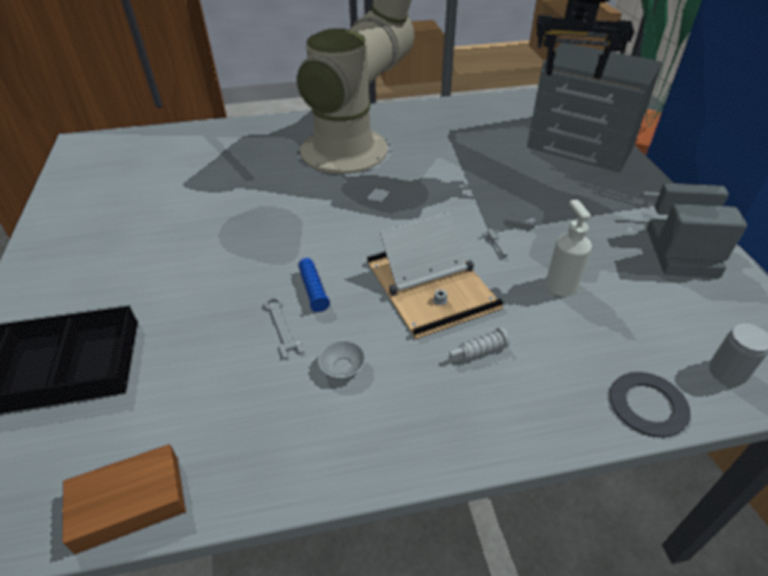

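The top view shows the board at about (335,327) and the nut at (333,294), with the leaf raised over the near half. The bottle is to the left (+y), and the blue grip, spanner and dish are to the right.

```bash
python3 - <<'E'
from h import *
s=dict(np.load("top0.npz"));save(s,"c0.png",(150,130,350,280),4)
W=cloud(s);np.set_printoptions(precision=4,suppress=True)
# pixels in full-res coords (view/1.5)
for n,u,v in [("nut",333,294),("benchL",250,330),("plyFL",280,285),("plyFR",378,275),("leafL",295,355),("leafmid",340,350),("bottle",180,275),("spinemid",335,325)]:
    u,v=int(u/1.5),int(v/1.5);print(n,W[v,u])
E
```

```text
nut [0.5869 0.0976 0.0279]
benchL [0.5282 0.2426 0.0008]
plyFL [0.6053 0.1925 0.013 ]
plyFR [0.6282 0.0215 0.0024]
leafL [0.4803 0.1537 0.0686]
leafmid [0.4871 0.0821 0.077 ]
bottle [0.595  0.3259 0.1218]
spinemid [0.5355 0.0938 0.0276]
```

View pics/c0.png

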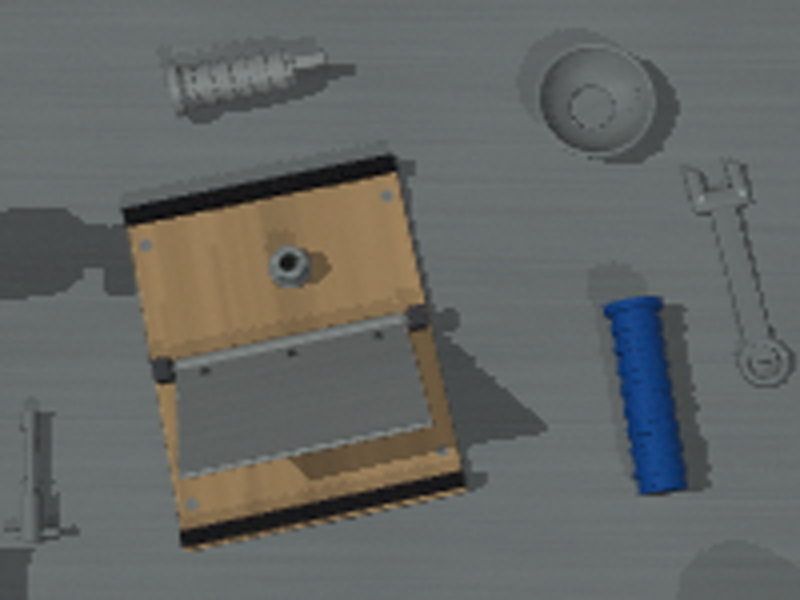

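```bash
cat >> h.py <<'E'
def ray(s,u,v,h):
    K=s["intrinsics"];Rm=cv2.Rodrigues(np.array(s["rvec"],float))[0];t=np.array(s["tvec"],float).reshape(3)
    d=Rm.T@np.linalg.inv(K)@np.array([u,v,1.]);c=-Rm.T@t
    return c+d*(h-c[2])/d[2]
E
python3 - <<'E'
from h import *
np.set_printoptions(precision=4,suppress=True)
s=dict(np.load("top0.npz"));f=lambda x,y,h:ray(s,150+x/4-.375,130+y/4-.375,h)
K=s["intrinsics"];Rm=cv2.Rodrigues(s["rvec"])[0];print("cam",-Rm.T@s["tvec"].reshape(3))
b1,b2=f(162,369,.028),f(417,317,.028);print("blocks",b1,b2,np.linalg.norm(b1-b2))
a=[f(122,209,.018),f(395,154,.018),f(181,535,.018),f(466,479,.018)];print(np.array(a),np.mean(a,0))
c=(b1+b2)/2;d=b1-b2;yaw=np.arctan2(d[1],d[0])-np.pi/2;print("c",c,"yaw",yaw,np.degrees(yaw))
d=a[0]-a[1];print("yaw strip",np.degrees(np.arctan2(d[1],d[0]))-90)
n=f(289,263,.026);Rb=np.array([[np.cos(yaw),-np.sin(yaw)],[np.sin(yaw),np.cos(yaw)]]);print("nut",n,"board",Rb.T@(n-c)[:2])
W=cloud(s)
# leaf plane from depth in board frame
P=W[130+95:130+118,150:262].reshape(-1,3);q=(P[:,:2]-c[:2])@Rb
m=(q[:,0]>-95)&(q[:,0]<-15)&(np.abs(q[:,1])<70)&(P[:,2]>.03);q=q[m];z=P[m,2]-.02
print(m.sum(),np.degrees(np.median(np.arctan2(z,-q[:,0]))), np.polyfit(-q[:,0],z,1))
for h in(.06,.07,.08,.09,.1):
    e=[f(183,475,h),f(430,427,h)];print(h,[Rb.T@(x-c)[:2] for x in e])
def obj(name,x0,y0,x1,y1,zmin):
    P=W[130+y0//4:130+y1//4,150+x0//4:150+x1//4].reshape(-1,3);P=P[P[:,2]>zmin];q=(P[:,:2]-c[:2])@Rb
    print(name,P.min(0),P.max(0),"board",q.min(0),q.max(0))
obj("grip",590,290,700,500,.01);obj("dish",530,40,660,160,.01);obj("peg",150,30,360,130,.01)
P=W[150:220,90:145].reshape(-1,3);P=P[P[:,2]>.03];print("bottle",P.min(0),P.max(0))
E
```

```text
cam [0.3845 0.0252 0.9559]
blocks [0.5199 0.1757 0.028 ] [0.5543 0.0164 0.028 ] 0.16302218595512621
[[ 0.6256  0.2079  0.018 ]
 [ 0.6642  0.0313  0.018 ]
 [ 0.4183  0.1611  0.018 ]
 [ 0.454  -0.0148  0.018 ]] [0.5405 0.0963 0.018 ]
c [0.5371 0.096  0.028 ] yaw 0.2125521765287448 12.178342641416714
yaw strip 12.34281873889833
nut [0.5889 0.0981 0.026 ] board [ 0.0511 -0.0089]
  return _methods._mean(a, axis=axis, dtype=dtype,
  ret = ret.dtype.type(ret / rcount)
Traceback (most recent call last):
TypeError: expected non-empty vector for x
```

```bash
cat >> h.py <<'E'
C=np.array([0.5385,0.0962]);YAW=np.radians(12.25)
Rb=np.array([[np.cos(YAW),-np.sin(YAW)],[np.sin(YAW),np.cos(YAW)]])
tob=lambda p:(np.asarray(p)[...,:2]-C)@Rb
tow=lambda q:C+np.asarray(q)@Rb.T
np.set_printoptions(precision=4,suppress=True)
E
python3 - <<'E'
from h import *
s=dict(np.load("top0.npz"));f=lambda x,y,h:ray(s,150+x/4-.375,130+y/4-.375,h)
W=cloud(s)
print("nut b",tob(f(289,263,.026)))
P=W[130+88:130+118,150:262].reshape(-1,3);q=tob(P)
m=(q[:,0]>-.095)&(q[:,0]<-.015)&(np.abs(q[:,1])<.07)&(P[:,2]>.03);q=q[m];z=P[m,2]-.02
print(m.sum(),np.degrees(np.median(np.arctan2(z,-q[:,0]))), np.polyfit(-q[:,0],z,1),np.median(z/-q[:,0]))
for h in(.06,.07,.08,.09,.1):
    e=[f(183,475,h),f(430,427,h)];print(h,[tob(x) for x in e],np.degrees(np.arctan2(h-.02,-tob(e[0])[0])),np.hypot(h-.02,tob(e[0])[0]))
def obj(name,x0,y0,x1,y1,zmin):
    P=W[130+y0//4:130+y1//4,150+x0//4:150+x1//4].reshape(-1,3);P=P[P[:,2]>zmin];q=tob(P)
    print(name,P.min(0),P.max(0),"board",q.min(0),q.max(0))
obj("grip",590,290,700,500,.01);obj("dish",530,40,660,160,.01);obj("peg",150,30,360,130,.01)
P=W[150:220,90:145].reshape(-1,3);P=P[P[:,2]>.03];print("bottle",P.min(0),P.max(0))
P=W[180:300,100:165].reshape(-1,3);P=P[P[:,2]>.006];print("vt/sock",P.min(0),P.max(0))
E
```

```text
nut b [ 0.0497 -0.0088]
1332 47.66098878523217 [1.0152 0.0039] 1.0974835611513756
0.06 [array([-0.0722,  0.0761]), array([-0.0742, -0.0737])] 29.00014820977897 0.08250622856031288
0.07 [array([-0.0732,  0.0748]), array([-0.0753, -0.0732])] 34.333957993638656 0.0886500363965473
0.08 [array([-0.0742,  0.0736]), array([-0.0763, -0.0728])] 38.94230411000895 0.09545969823785835
0.09 [array([-0.0753,  0.0723]), array([-0.0773, -0.0724])] 42.91511606621155 0.10280298076859465
0.1 [array([-0.0763,  0.071 ]), array([-0.0783, -0.072 ])] 46.344197292755865 0.110573620519744
grip [ 0.4455 -0.1501  0.0103] [ 0.5682 -0.1029  0.0405] board [-0.1396 -0.2355] [-0.0176 -0.1937]
dish [ 0.6627 -0.1377  0.01  ] [ 0.7387 -0.0613  0.0296] board [ 0.0786 -0.2641] [ 0.1559 -0.1871]
peg [0.6892 0.0775 0.0102] [0.7343 0.1787 0.0409] board [ 0.1638 -0.0589] [0.1987 0.0445]
bottle [0.5549 0.3082 0.0303] [0.6215 0.3563 0.1797]
vt/sock [0.3415 0.2382 0.006 ] [0.6296 0.4114 0.1796]
```

The leaf reads about 46°, with its free edge at z ≈ 0.10. The nut is at board (0.050, -0.009), and the board centre is (0.5385, 0.0962) with yaw 12.25°. I'll turn the tool to the board yaw so the tool axes match the board axes, then push the nut towards -y.

Emit:
{"fn": "apply_moves", "kwargs": {
  "steps": [0, 0.4, 0, -0.15, -0.2, 0, 0.8, 0, -0.3, -0.4, 0, 1, 0, -0.4, -0.6, 0, 1, 0, -0.4, -0.8, 0, 1, 0, -0.4, -0.8],
  "grip_force": 10
}}

```text
time: 0.52
ee_pos: [0.2695, 0.4202, 0.2029]
tcp_rot: [-90.0, 0.0, 0.7]
contact_force: [0.1, -0.5, 0.9]
grip_width: 0.646
```

Emit:
{"fn": "apply_moves", "kwargs": {
  "steps": [0, 0.4, 0, -0.4, -0.2, 0, 0.8, 0, -0.8, -0.387, 0, 1, 0, -1, -0.387, 0, 1, 0, -1, -0.387]
}}

```text
time: 0.85
ee_pos: [0.3527, 0.3391, 0.2028]
tcp_rot: [-90.1, -0.0, 11.9]
contact_force: [-0.6, 1.0, -1.4]
grip_width: 0.339
```

Emit:
{"fn": "apply_moves", "kwargs": {
  "steps": [0, 0.3, 0, -0.4, 0, 0, 0.6, 0, -0.8, 0, 0, 0.75, 0, -1, 0]
}}

```text
time: 1.1
ee_pos: [0.4272, 0.2748, 0.2029]
tcp_rot: [-90.0, -0.0, 12.0]
contact_force: [0.6, 0.2, 0.5]
grip_width: 0.116
```

Emit:
{"fn": "apply_moves", "kwargs": {
  "steps": [0, 0.3, 0, -0.4, 0, 0, 0.6, 0, -0.8, 0, 0, 0.75, 0, -1, 0]
}}

```text
time: 1.35
ee_pos: [0.5031, 0.209, 0.2027]
tcp_rot: [-90.0, 0.0, 12.0]
contact_force: [-0.3, 0.6, 0.6]
grip_width: 0.008
```

Emit:
{"fn": "apply_moves", "kwargs": {
  "steps": [0, 0.3, 0, -0.4, 0, 0, 0.6, 0, -0.8, 0, 0, 0.75, 0, -1, 0, 0, 0.75, 0.3, -1, 0, 0, 0.75, 0.6, -1, 0, 0, 0.75, 0.9, -1, 0, 0, 0.75, 0.9, -1, 0]
}}

```text
time: 1.93
ee_pos: [0.5742, 0.1461, 0.1263]
tcp_rot: [-89.9, 0.5, 12.1]
contact_force: [-1.0, -0.5, -1.4]
grip_width: 0.006
```

```bash
python3 - <<'E'
from h import *
t=get_state();print(t["ee_pos"],tob(t["ee_pos"]),t["tcp_rot"],t["grip_width"])
s=snapshot("top");save(s,"t1.png",(150,130,350,280),4)
s=snapshot("scene");save(s,"s1.png",(200,120,360,240),5)
s=snapshot("wrist");save(s,"w1.png",k=1.5);np.savez("w1.npz",**s)
E
```

```text
[0.5742 0.1461 0.1263] [0.0454 0.0412] [-89.9104   0.478   12.1109] 0.0063571068322129335
```

View pics/s1.png

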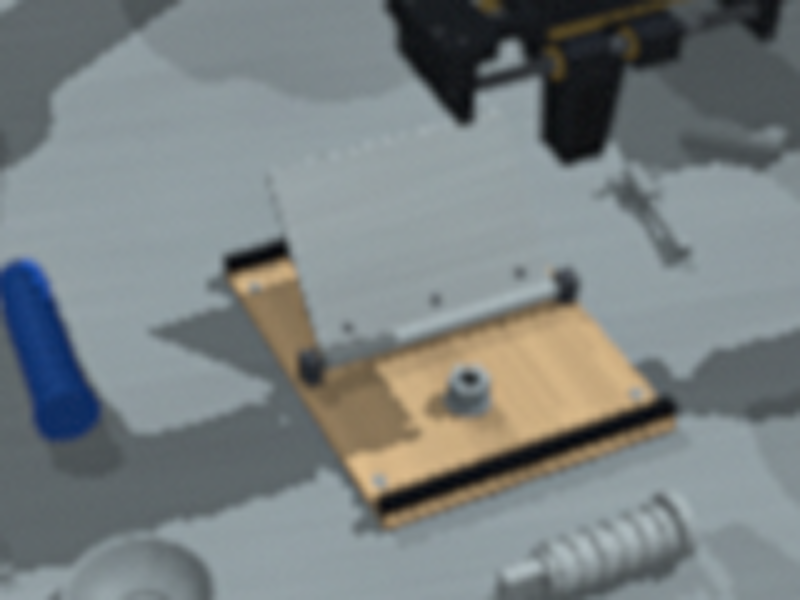

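View pics/w1.png

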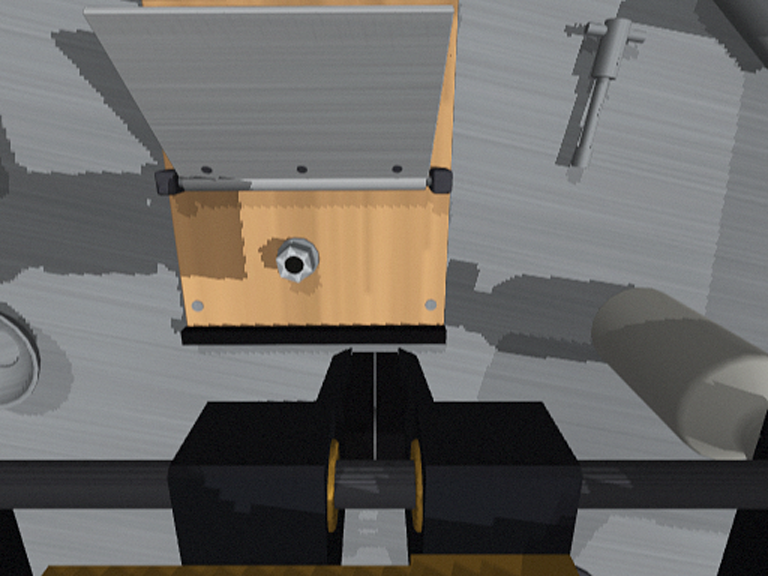

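The scene view shows the closed fingers clear of everything. The wrist view shows the nut hexagon's top at about (294,263), and board corners for a cross-check. I'll verify the nut position from this view.

```bash
cat >> h.py <<'E'
def wray(s,t,u,v,h):
    T=np.array(s["hand_eye"],float);K=s["intrinsics"];Rt=R.from_euler("xyz",t["tcp_rot"],degrees=True).as_matrix()
    d=Rt@T[:3,:3]@np.linalg.inv(K)@np.array([u,v,1.]);c=Rt@T[:3,3]+t["ee_pos"]
    return c+d*(h-c[2])/d[2]
E
python3 - <<'E'
from h import *
t=get_state();print(t["time"],t["ee_pos"],tob(t["ee_pos"]),t["tcp_rot"])
s=snapshot("wrist");save(s,"w2.png",k=1.5)
f=lambda u,v,h:tob(wray(s,t,u/1.5-.17,v/1.5-.17,h))
print("nut",f(294,263,.026),"blk",f(166,176,.028),f(440,175,.028),"strip far corners",f(182,343,.018),f(446,343,.018))
E
```

```text
2.0833 [0.5771 0.1461 0.1324] [0.0483 0.0405] [-90.01    -0.0847  12.2059]
nut [ 0.0495 -0.009 ] blk [-0.0048 -0.0814] [-0.0052  0.0806] strip far corners [ 0.109  -0.0906] [0.1092 0.0909]
```

View pics/w2.png

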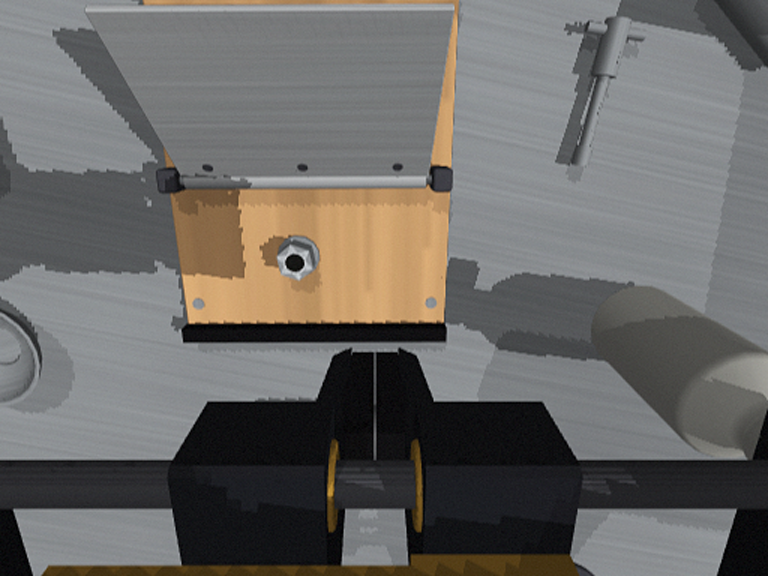

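Emit:
{"fn": "apply_moves", "kwargs": {
  "steps": [0, 0, 0.25, 0, 0, 0, 0, 0.5, 0, 0, 0, 0, 0.75, 0, 0, 0, 0, 1, 0, 0, 0, 0, 1, 0, 0, 0, 0, 1, 0, 0]
}}

```text
time: 2.63
ee_pos: [0.5771, 0.1456, 0.0522]
tcp_rot: [-90.0, -0.0, 12.2]
contact_force: [0.4, -0.0, -0.1]
grip_width: 0.007
```

Emit:
{"fn": "apply_moves", "kwargs": {
  "steps": [0, 0, 0.15, 0, 0, 0, 0, 0.3, 0, 0, 0, 0, 0.4, 0, 0, 0, 0, 0.45, 0, 0, 0, 0, 0.45, 0, 0, 0, 0, 0.45, 0, 0]
}}

```text
time: 3.13
ee_pos: [0.5767, 0.1454, 0.0151]
tcp_rot: [-90.0, 0.0, 12.2]
contact_force: [0.1, 0.4, 0.4]
grip_width: 0.009
```

```bash
python3 - <<'E'
from h import *
t=get_state();print(t["time"],t["ee_pos"],tob(t["ee_pos"]),t["tcp_rot"],t["contact_force"])
s=snapshot("wrist");save(s,"w3.png",k=1.5)
s=snapshot("top");save(s,"t3.png",(180,160,280,235),8)
E
```

```text
3.1333 [0.5767 0.1454 0.0151] [0.0478 0.0399] [-90.       0.0058  12.244 ] [0.074  0.4416 0.4096]
```

View pics/w3.png

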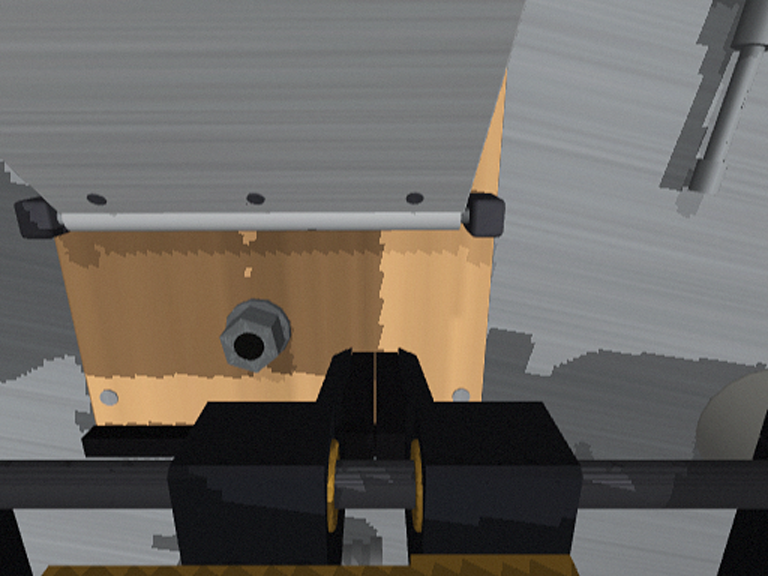

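The nut has a clear lane. I'll lower slightly and begin the push towards -y.

Emit:
{"fn": "apply_moves", "kwargs": {
  "steps": [0, 0.02, 0.03, -0.08, 0, 0, 0.02, 0.03, -0.16, 0, 0, 0.02, 0.03, -0.24, 0, 0, 0.02, 0.03, -0.32, 0, 0, 0.02, 0.03, -0.4, 0, 0, 0.02, 0.03, -0.48, 0, 0, 0.02, 0.03, -0.56, 0, 0, 0.02, 0.03, -0.64, 0, 0, 0.02, 0.03, -0.7, 0, 0, 0.02, 0.03, -0.7, 0]
}}

```text
time: 4.07
ee_pos: [0.5904, 0.09, 0.0127]
tcp_rot: [-90.0, -0.0, 12.2]
contact_force: [-0.1, -0.2, -0.2]
grip_width: 0.002
```

```bash
python3 - <<'E'
from h import *
t=get_state();print(t["time"],t["ee_pos"],tob(t["ee_pos"]),t["tcp_rot"],t["contact_force"])
s=snapshot("wrist");save(s,"w4.png",k=1.5)
E
```

```text
4.0667 [0.5904 0.09   0.0127] [ 0.0494 -0.0171] [-90.009   -0.0068  12.1953] [-0.0806 -0.2427 -0.2479]
```

View pics/w4.png

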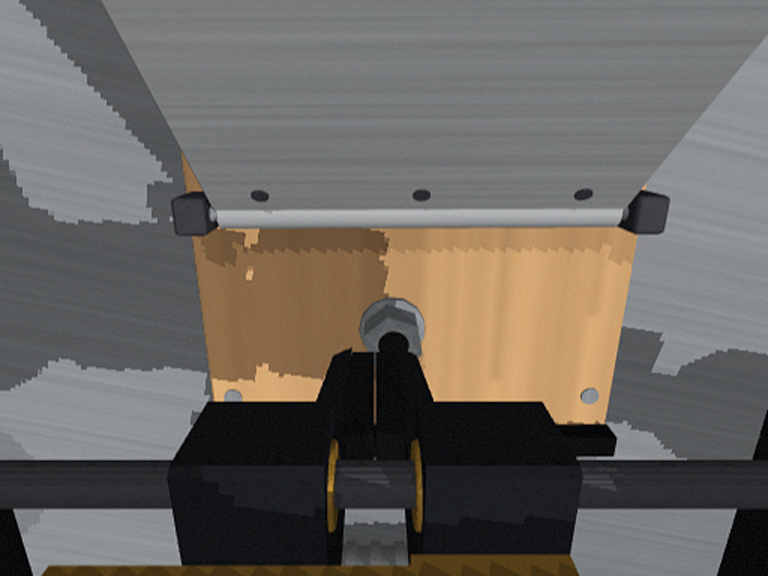

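```bash
python3 - <<'E'
from h import *
t=get_state()
s=snapshot("wrist");T=np.array(s["hand_eye"]);print(T);K=s["intrinsics"]
for p in [(0,0,0),(-.009,0,.0175),(-.009,0,-.0175),(.009,0,0)]:
    q=K@(np.linalg.inv(T)@np.array([*p,1]))[:3];print(p,q[:2]/q[2]*1.5)
f=lambda u,v,h:tob(wray(s,t,u/1.5-.17,v/1.5-.17,h))
print("nut top",f(393,340,.026),"flange near-left edge pts",f(392,297,.012),f(359,325,.012),f(425,325,.012))
print("blk",f(196,214,.028),f(648,214,.028),"strip",f(615,455,.018))
s=snapshot("top");save(s,"t4.png",(180,160,280,235),8);s=snapshot("scene");save(s,"s4.png",(220,140,340,230),6)
E
```

```text
[[ 0.0005  0.9482  0.3177 -0.0828]
 [-0.0002 -0.3177  0.9482 -0.1823]
 [ 1.     -0.0005  0.      0.0013]
 [ 0.      0.      0.      1.    ]]
(0, 0, 0) [371.1602 331.2365]
(-0.009, 0, 0.0175) [413.5021 311.2559]
(-0.009, 0, -0.0175) [328.7066 311.3   ]
(0.009, 0, 0) [371.2144 350.6301]
nut top [ 0.0469 -0.008 ] flange near-left edge pts [ 0.0342 -0.008 ] [ 0.0467 -0.0217] [0.0467 0.0059]
blk [-0.0031 -0.0782] [-0.0029  0.0815] strip [0.1074 0.0922]
```

View pics/t4.png

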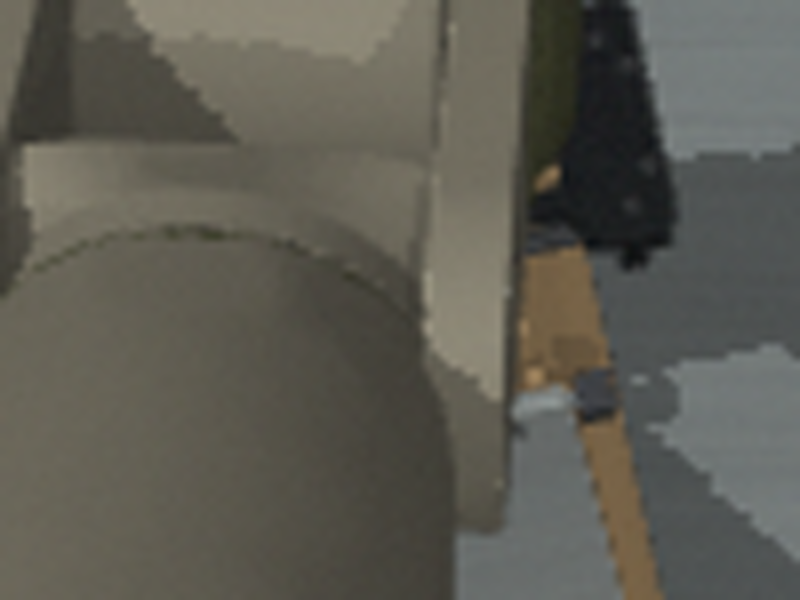

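View pics/s4.png

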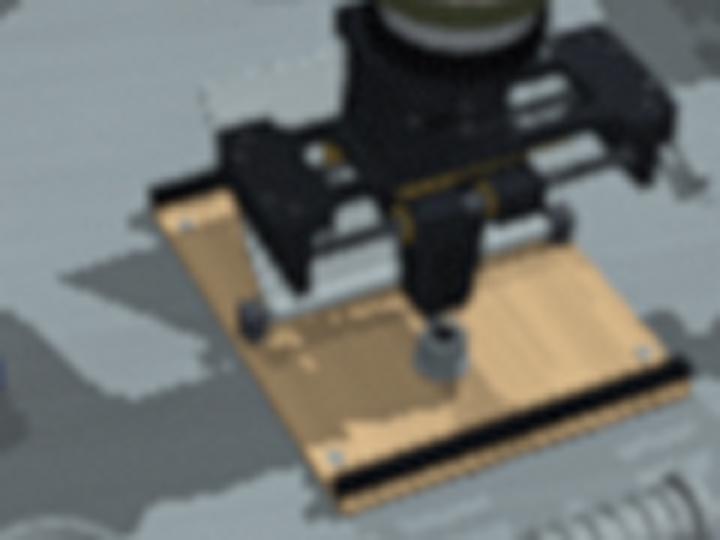

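```bash
python3 - <<'E'
from h import *
t=get_state();s=snapshot("wrist");T=np.array(s["hand_eye"]);K=s["intrinsics"];z=s["range_z"]
for u,v in [(375,354),(360,356),(395,356),(375,375),(375,400),(375,440),(340,380),(420,380),(393,345),(393,310),(300,330)]:
    i,j=int(v/1.5),int(u/1.5);d=z[i,j];p=T@np.array([*(np.linalg.inv(K)@np.array([j,i,1])*d),1]);print((u,v),d,"tool",p[:3])
np.savez("w4.npz",**s);save(s,"w4b.png",(200,180,320,270),6)
E
```

```text
(375, 354) 0.16230698 tool [-0.0079 -0.0362  0.0015]
(360, 356) 0.1590778 tool [-0.0089 -0.0392 -0.0035]
(395, 356) 0.15943353 tool [-0.0088 -0.0389  0.0081]
(375, 375) 0.15084381 tool [-0.0069 -0.0486  0.0015]
(375, 400) 0.15041451 tool [ 0.0001 -0.0514  0.0015]
(375, 440) 0.20935325 tool [ 0.0495 -0.0058  0.0016]
(340, 380) 0.14172143 tool [-0.0102 -0.0571 -0.0092]
(420, 380) 0.14085852 tool [-0.0107 -0.0579  0.0148]
(393, 345) 0.18483172 tool [-0.0009 -0.0148  0.0086]
(393, 310) 0.19506854 tool [-0.0103 -0.0008  0.009 ]
(300, 330) 0.20453173 tool [ 0.0017  0.0051 -0.0306]
```

View pics/w4b.png

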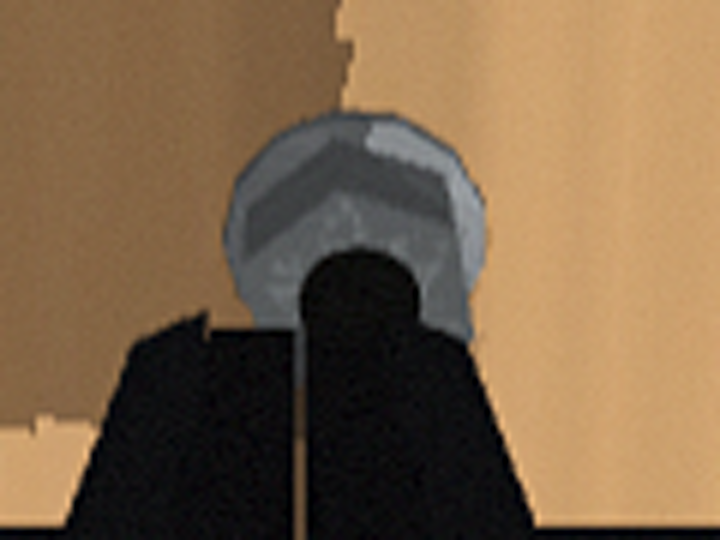

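The nut hasn't moved. The wrist depth puts the visible finger ends about 35 mm above the reported TCP, so the fingers are passing over the nut. I'll rise and open the gripper to check the finger geometry.

Emit:
{"fn": "apply_moves", "kwargs": {
  "steps": [0, 0, -0.3, 0, 0, 0, 0, -0.6, 0, 0, 0.3, 0, -0.7, 0, 0, 0.6, 0, -0.7, 0, 0, 0.6, 0, -0.7, 0, 0, 0.6, 0, -0.7, 0, 0, 0.6, 0, -0.7, 0, 0]
}}

```text
time: 4.9
ee_pos: [0.5894, 0.091, 0.0673]
tcp_rot: [-90.0, 0.1, 12.2]
contact_force: [0.0, -0.8, -0.5]
grip_width: 0.359
```

```bash
python3 - <<'E'
from h import *
t=get_state();print(t["ee_pos"],tob(t["ee_pos"]),t["grip_width"])
s=snapshot("wrist");save(s,"w5.png",k=1.5);np.savez("w5.npz",**s)
s=snapshot("scene");save(s,"s5.png",(220,110,340,230),5)
E
```

```text
[0.5894 0.091  0.0673] [ 0.0487 -0.0158] 0.3588691369483928
```

View pics/w5.png

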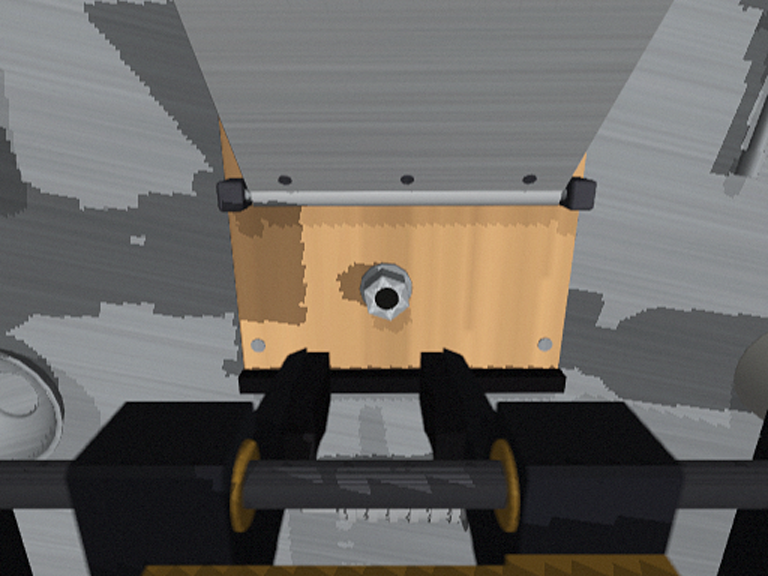

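View pics/s5.png

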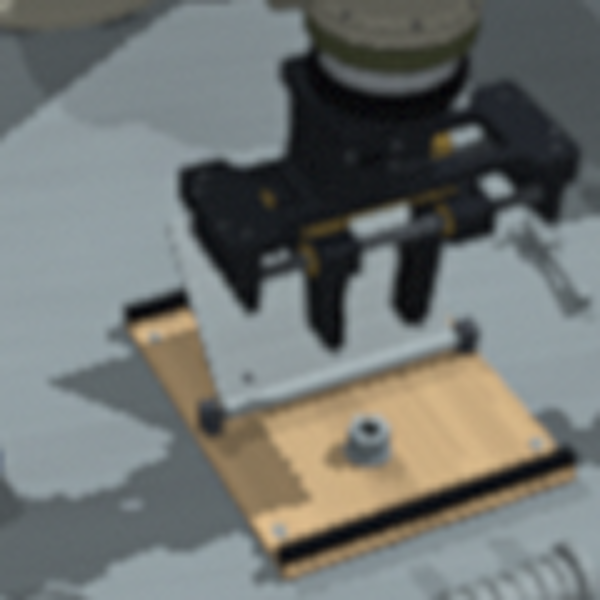

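```bash
python3 - <<'E'
from h import *
t=get_state();s=snapshot("wrist");T=np.linalg.inv(np.array(s["hand_eye"]));K=s["intrinsics"]
Rt=R.from_euler("xyz",t["tcp_rot"],degrees=True).as_matrix()
sc=snapshot("scene")
w=t["grip_width"]*.088/2;print(w)
for L in (0,.01,.02,.025,.03,.035,.04):
    o=[]
    for p in [(-.009,-L,w+.002),(.009,-L,w+.002)]:
        q=K@(T@np.array([*p,1]))[:3];o.append(q[:2]/q[2]*1.5)
    for p in [(.009,-L,w+.002),(.009,-L,-w-.002)]:
        W=Rt@np.array(p)+t["ee_pos"];q=cv2.projectPoints(W[None],sc["rvec"],sc["tvec"],sc["intrinsics"],None)[0].ravel();o.append((q-[220,110])*5)
    print(L,np.array(o).round().tolist())
z=s["range_z"]
for j in (200,205,210,215):
    c=[]
    for i in range(225,300,6):
        d=z[i,j];p=np.array(s["hand_eye"])@np.array([*(np.linalg.inv(K)@np.array([j,i,1])*d),1]);c.append((i,*(p[:3]*1000).round()))
    print(j,[tuple(map(int,x)) for x in c])
E
```

```text
0.01983192466739725
0 [[424.0, 311.0], [423.0, 351.0], [405.0, 374.0], [332.0, 397.0]]
0.01 [[427.0, 321.0], [425.0, 362.0], [406.0, 360.0], [333.0, 383.0]]
0.02 [[429.0, 331.0], [428.0, 374.0], [408.0, 346.0], [333.0, 369.0]]
0.025 [[431.0, 337.0], [429.0, 381.0], [408.0, 339.0], [334.0, 362.0]]
0.03 [[432.0, 343.0], [431.0, 388.0], [409.0, 332.0], [334.0, 355.0]]
0.035 [[434.0, 350.0], [432.0, 395.0], [410.0, 325.0], [335.0, 348.0]]
0.04 [[436.0, 356.0], [434.0, 403.0], [410.0, 317.0], [335.0, 341.0]]
200 [(225, 30, 58, -40), (231, 36, 59, -40), (237, -9, -39, -24), (243, -8, -45, -23), (249, -8, -50, -22), (255, -9, -57, -21), (261, -9, -61, -20), (267, -8, -64, -20), (273, -5, -65, -20), (279, -3, -66, -20), (285, -1, -67, -20), (291, 2, -68, -20), (297, 4, -69, -20)]
205 [(225, 31, 59, -36), (231, 36, 59, -36), (237, -9, -38, -21), (243, -9, -45, -20), (249, -9, -51, -20), (255, -9, -57, -19), (261, -6, -57, -19), (267, -3, -57, -19), (273, 0, -58, -19), (279, 3, -57, -19), (285, 6, -58, -19), (291, 9, -58, -19), (297, 108, 67, -40)]
210 [(225, 31, 59, -32), (231, 36, 59, -32), (237, -9, -40, -18), (243, -7, -41, -18), (249, -3, -41, -19), (255, 0, -42, -19), (261, 3, -42, -19), (267, 5, -44, -19), (273, 8, -45, -19), (279, 89, 68, -35), (285, 95, 67, -35), (291, 102, 67, -36), (297, 109, 67, -36)]
215 [(225, 31, 59, -28), (231, 36, 59, -28), (237, 41, 58, -28), (243, 48, 60, -28), (249, 49, 52, -27), (255, 54, 50, -27), (261, 59, 50, -28), (267, 76, 67, -30), (273, 82, 66, -30), (279, 89, 67, -30), (285, 94, 66, -30), (291, 102, 68, -31), (297, 108, 67, -31)]
```

Both cameras put the real finger ends 35 mm behind the reported TCP. I'll allow for that by commanding the TCP 35 mm lower, watching the force. First, back to the +y side with the fingers closed.

Emit:
{"fn": "apply_moves", "kwargs": {
  "steps": [0, 0, 0, 0.25, 0, 0, 0, 0, 0.5, 0, 0, 0, 0, 0.7, 0, 0, 0, 0.2, 0.7, 0, 0, 0, 0.4, 0.7, 0, 0, 0, 0.6, 0.7, 0, 0, 0, 0.7, 0.7, 0, 0, 0, 0.7, 0.7, 0]
}}

```text
time: 5.77
ee_pos: [0.5771, 0.1456, 0.0109]
tcp_rot: [-90.0, 0.2, 12.2]
contact_force: [0.0, -0.2, 0.6]
grip_width: 0.002
```

Emit:
{"fn": "apply_moves", "kwargs": {
  "steps": [0, 0, 0.1, 0, 0, 0, 0, 0.2, 0, 0, 0, 0, 0.3, 0, 0, 0, 0, 0.36, 0, 0, 0, 0, 0.4, 0, 0, 0, 0, 0.4, 0, 0, 0, 0, 0.4, 0, 0]
}}

```text
time: 6.35
ee_pos: [0.5783, 0.1457, -0.0192]
tcp_rot: [-90.0, -0.0, 12.2]
contact_force: [-0.2, -0.4, -0.1]
grip_width: 0.003
```

```bash
python3 - <<'E'
from h import *
t=get_state();print(t["time"],t["ee_pos"],tob(t["ee_pos"]),t["tcp_rot"],t["contact_force"],t["grip_width"])
s=snapshot("wrist");save(s,"w6.png",k=1.5)
s=snapshot("scene");save(s,"s6.png",(220,110,340,230),5)
E
```

```text
6.35 [ 0.5783  0.1457 -0.0192] [0.0494 0.0399] [-90.0006  -0.0054  12.2461] [-0.2351 -0.3954 -0.1177] 0.0034793039823446583
```

View pics/w6.png

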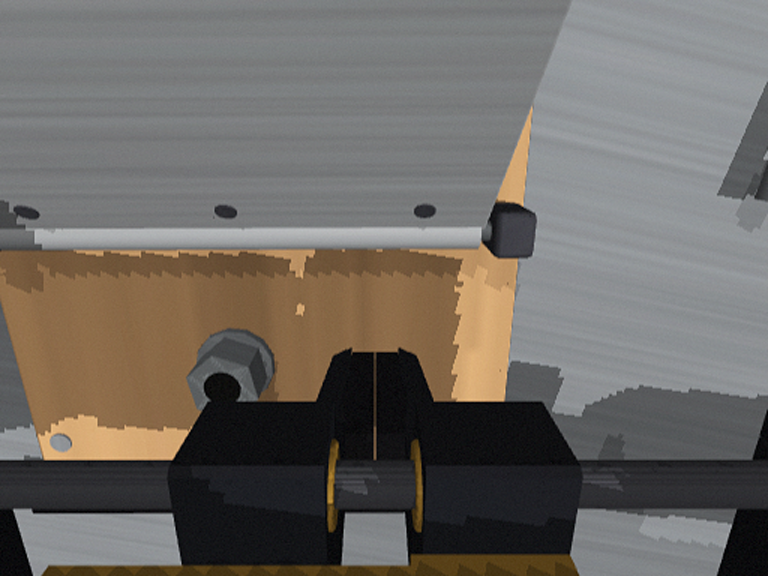

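View pics/s6.png

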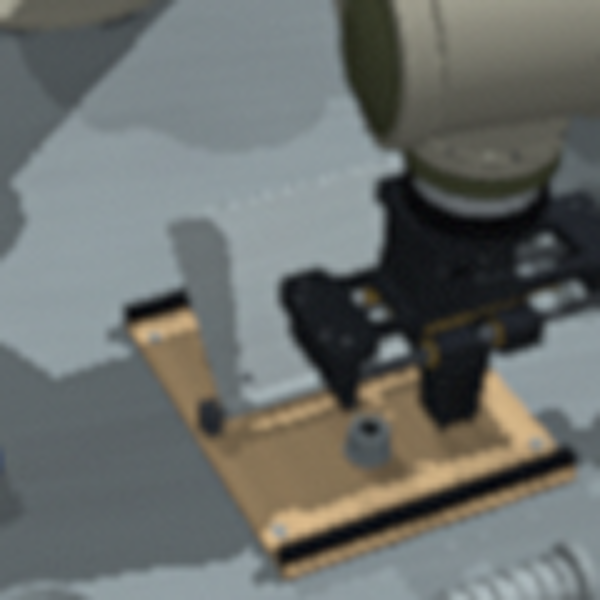

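Emit:
{"fn": "apply_moves", "kwargs": {
  "steps": [0, -0.01, 0.03, -0.08, 0, 0, -0.01, 0.03, -0.16, 0, 0, -0.01, 0.03, -0.24, 0, 0, -0.01, 0.03, -0.32, 0, 0, -0.01, 0.03, -0.4, 0, 0, -0.01, 0.03, -0.48, 0, 0, -0.01, 0.03, -0.56, 0, 0, -0.01, 0.03, -0.64, 0, 0, -0.01, 0.03, -0.7, 0, 0, -0.01, 0.03, -0.7, 0]
}}

```text
time: 7.28
ee_pos: [0.5896, 0.0898, -0.0217]
tcp_rot: [-90.0, -0.0, 12.2]
contact_force: [-0.1, -1.1, 1.3]
grip_width: 0.005
```

```bash
python3 - <<'E'
from h import *
t=get_state();print(t["time"],t["ee_pos"],tob(t["ee_pos"]),t["contact_force"],t["grip_width"])
s=snapshot("wrist");save(s,"w7.png",k=1.5)
E
```

```text
7.2833 [ 0.5896  0.0898 -0.0217] [ 0.0486 -0.0171] [-0.1247 -1.1477  1.2677] 0.0054748446756067125
```

View pics/w7.png

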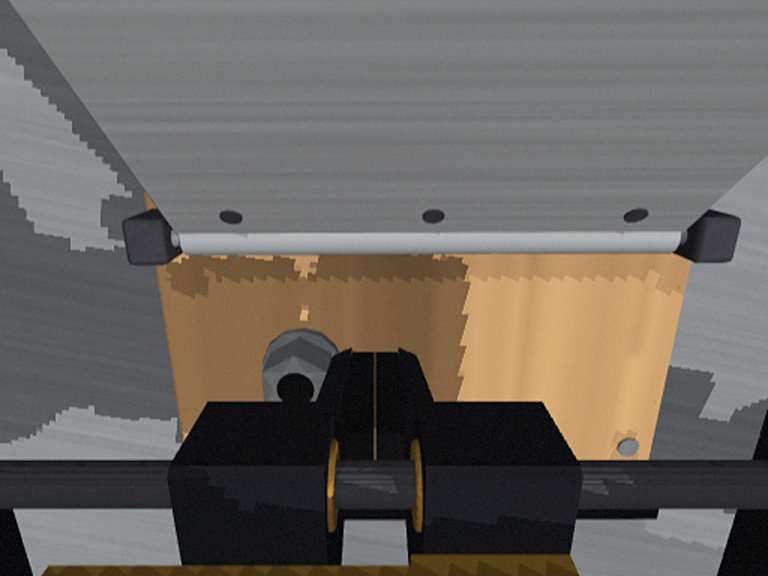

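The nut now moves squarely ahead of the fingers. I'll carry on over the end of the board.

Emit:
{"fn": "apply_moves", "kwargs": {
  "steps": [0, 0, 0, -0.1, 0, 0, 0, 0, -0.2, 0, 0, 0, 0, -0.3, 0, 0, 0, 0, -0.4, 0, 0, 0, 0, -0.5, 0, 0, 0, 0, -0.6, 0, 0, 0, 0, -0.7, 0, 0, 0, 0, -0.8, 0, 0, 0, 0, -0.8, 0]
}}

```text
time: 8.08
ee_pos: [0.6033, 0.0266, -0.0217]
tcp_rot: [-90.0, -0.0, 12.2]
contact_force: [-0.3, -0.4, 0.6]
grip_width: 0.004
```

```bash
python3 - <<'E'
from h import *
t=get_state();print(t["time"],t["ee_pos"],tob(t["ee_pos"]),t["contact_force"],t["grip_width"])
s=snapshot("wrist");save(s,"w8.png",k=1.5)
s=snapshot("scene");save(s,"s8.png",(220,110,340,230),5)
E
```

```text
8.0833 [ 0.6033  0.0266 -0.0217] [ 0.0485 -0.0817] [-0.2572 -0.3783  0.6254] 0.004130622735731386
```

View pics/w8.png

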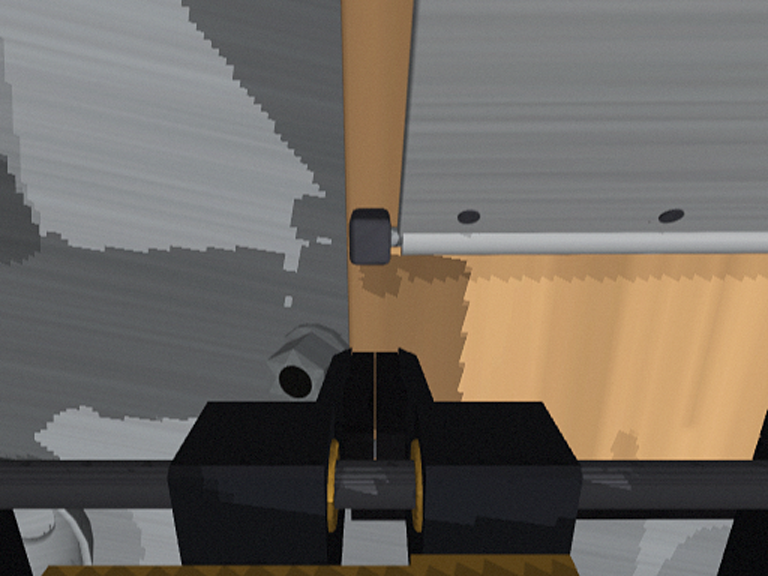

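View pics/s8.png

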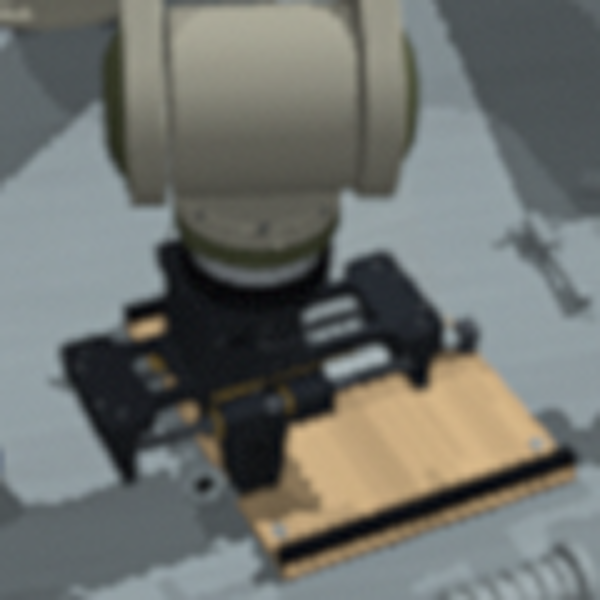

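The nut is on or just over the edge. I'll push another 30 mm to clear it.

Emit:
{"fn": "apply_moves", "kwargs": {
  "steps": [0, 0, 0, -0.08, 0, 0, 0, 0, -0.16, 0, 0, 0, 0, -0.24, 0, 0, 0, 0, -0.32, 0, 0, 0, 0, -0.38, 0, 0, 0, 0, -0.38, 0]
}}

```text
time: 8.68
ee_pos: [0.6096, -0.0026, -0.0217]
tcp_rot: [-90.0, -0.0, 12.2]
contact_force: [0.1, 0.9, 0.1]
grip_width: 0.01
```

```bash
python3 - <<'E'
from h import *
t=get_state();print(t["time"],t["ee_pos"],tob(t["ee_pos"]),t["contact_force"],t["grip_width"])
s=snapshot("wrist");save(s,"w9.png",k=1.5)
E
```

```text
8.6833 [ 0.6096 -0.0026 -0.0217] [ 0.0485 -0.1116] [0.0736 0.8893 0.0664] 0.009509675584720425
```

View pics/w9.png

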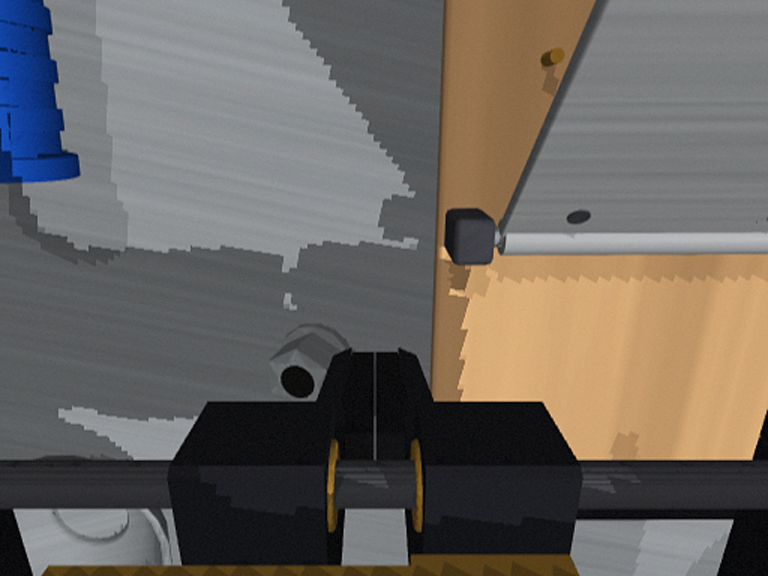

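Emit:
{"fn": "apply_moves", "kwargs": {
  "steps": [0, 0, 0, 0.06, 0, 0, 0, -0.25, 0.06, 0, 0, 0, -0.6, 0.06, 0, 0, 0, -1, 0.06, 0, 0, 0, -1, 0.06, 0]
}}

```text
time: 9.15
ee_pos: [0.6111, 0.0035, 0.0644]
tcp_rot: [-90.2, -0.5, 12.3]
contact_force: [0.8, -0.9, 0.3]
grip_width: 0.009
```

Emit:
{"fn": "apply_moves", "kwargs": {
  "steps": [0, 0, -0.4, 0, 0, 0, 0, -0.8, 0, 0, 0, 0, -1, 0, 0, 0, 0, -1, 0, 0, 0, 0, -1, 0, 0]
}}

```text
time: 9.57
ee_pos: [0.6083, 0.0038, 0.1382]
tcp_rot: [-90.0, -0.0, 12.3]
contact_force: [0.6, -0.3, -0.5]
grip_width: 0.003
```

```bash
python3 - <<'E'
from h import *
t=get_state();print(t["time"],t["ee_pos"],tob(t["ee_pos"]),t["contact_force"],t["grip_width"])
s=snapshot("wrist");save(s,"w10.png",k=1.5);np.savez("w10.npz",**s,**{"ee_pos":t["ee_pos"],"tcp_rot":t["tcp_rot"]})
s=snapshot("scene");save(s,"s10.png",(200,110,360,230),5)
E
```

```text
9.5667 [0.6083 0.0038 0.1382] [ 0.0486 -0.1052] [ 0.5711 -0.3104 -0.4651] 0.0034663517539190434
```

View pics/w10.png

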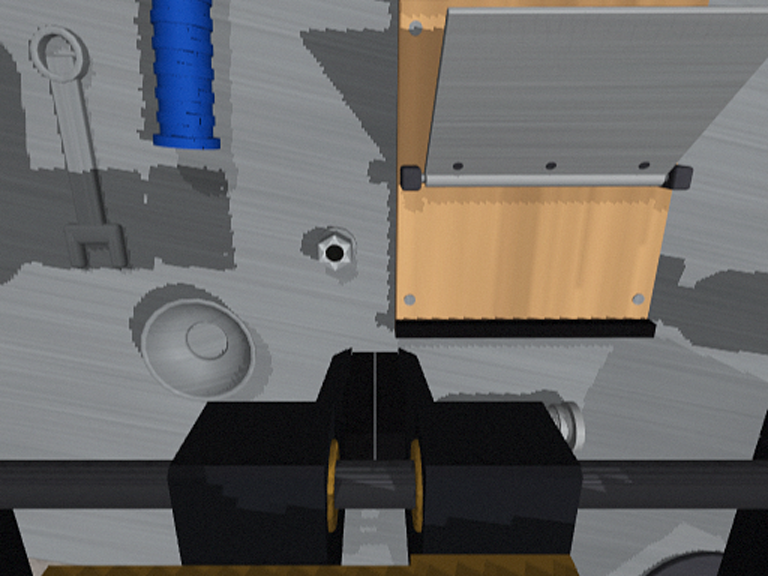

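View pics/s10.png

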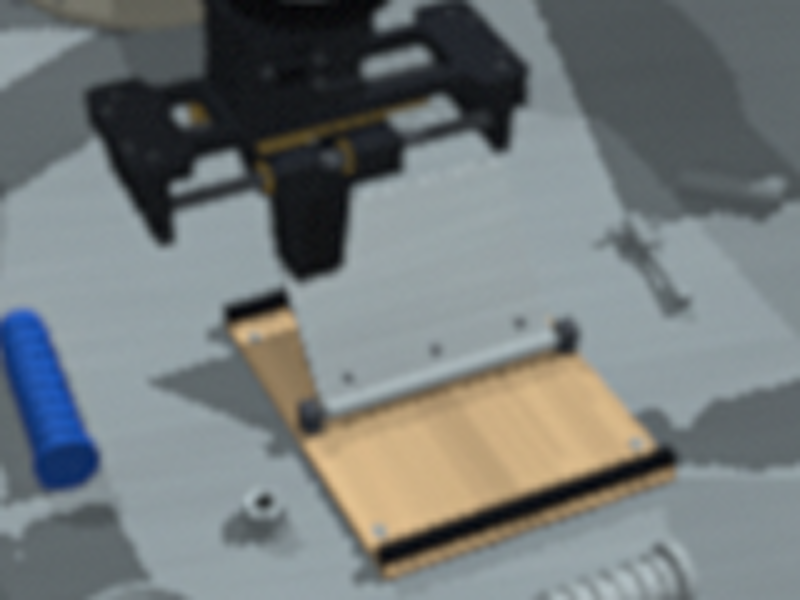

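The nut now stands flat on the bench at (335,250) in the wrist view, well clear of the board end. The leaf is still on the near side. I'll cross above the leaf to its near side.

Emit:
{"fn": "apply_moves", "kwargs": {
  "steps": [0, -0.25, 0, 0.16, 0, 0, -0.5, 0, 0.33, 0, 0, -0.75, 0, 0.5, 0, 0, -1, 0, 0.65, 0, 0, -1, 0, 0.65, 0]
}}

```text
time: 10.08
ee_pos: [0.5155, 0.0386, 0.1369]
tcp_rot: [-89.9, 0.2, 12.3]
contact_force: [0.0, 0.4, -0.4]
grip_width: 0.007
```

Emit:
{"fn": "apply_moves", "kwargs": {
  "steps": [0, -0.25, 0, 0.16, 0, 0, -0.5, 0, 0.33, 0, 0, -0.75, 0, 0.5, 0, 0, -1, 0, 0.65, 0, 0, -1.0, 0, 0.65, 0, 0, -1.0, 0, 0.65, 0]
}}

```text
time: 10.58
ee_pos: [0.4299, 0.071, 0.1379]
tcp_rot: [-90.0, 0.0, 12.3]
contact_force: [0.3, 0.3, -0.8]
grip_width: -0.001
```

```bash
python3 - <<'E'
from h import *
s=dict(np.load("w10.npz"));t=s
f=lambda u,v,h:tob(wray(s,t,u/1.5-.17,v/1.5-.17,h))
print("blk",f(411,178,.028),f(680,177,.028),"strip",f(396,337,.018),f(655,337,.018),"nut",f(334,253,.018))
t=get_state();print(t["time"],t["ee_pos"],tob(t["ee_pos"]),t["contact_force"],t["grip_width"])
s=snapshot("wrist");save(s,"w11.png",k=1.5);np.savez("w11.npz",**s,**{"ee_pos":t["ee_pos"],"tcp_rot":t["tcp_rot"]})
s=snapshot("scene");save(s,"s11.png",(200,90,360,210),5)
E
```

```text
blk [-0.0026 -0.0818] [-0.0032  0.0806] strip [ 0.1075 -0.0889] [0.1075 0.0919] nut [ 0.0469 -0.1305]
10.5833 [0.4299 0.071  0.1379] [-0.1114 -0.0016] [ 0.2797  0.3459 -0.8433] -0.0014973940988411182
```

View pics/w11.png

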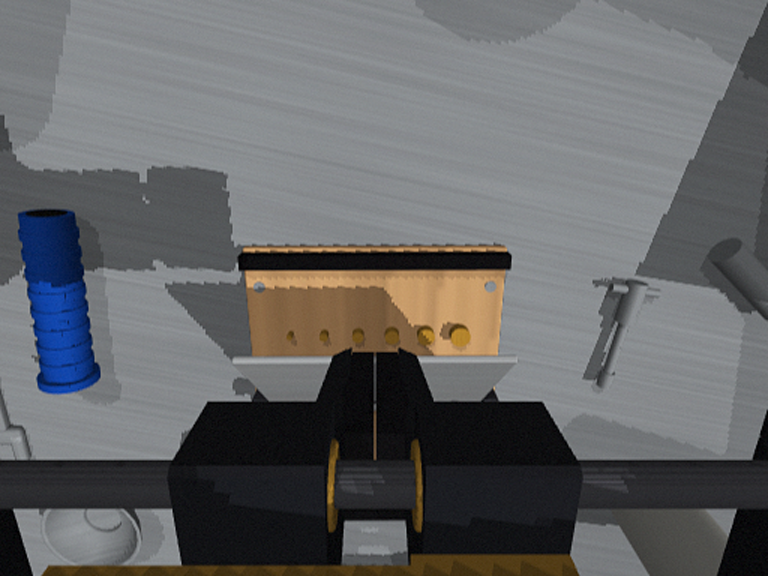

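View pics/s11.png

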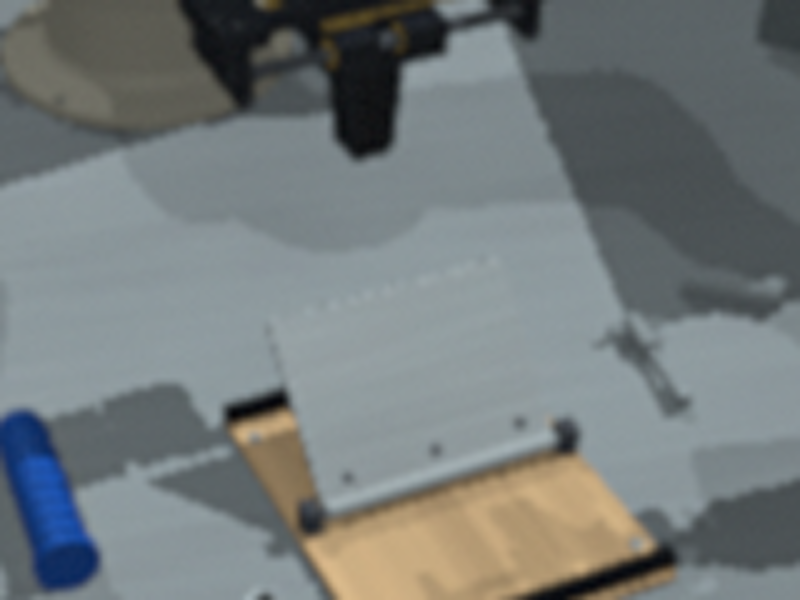

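```bash
python3 - <<'E'
from h import *
s=dict(np.load("w11.npz"));t=s
f=lambda u,v,h:tob(wray(s,t,u/1.5-.17,v/1.5-.17,h))
for h in(.09,.095,.1,.105):print(h,f(233,359,h),f(516,359,h))
z=s["range_z"];K=s["intrinsics"];Rt=R.from_euler("xyz",t["tcp_rot"],degrees=True).as_matrix()
for i,j in [(239,180),(239,200),(239,300),(239,320),(242,200),(242,300)]:
    p=(s["hand_eye"]@np.array([*(np.linalg.inv(K)@np.array([j,i,1])*z[i,j]),1]))[:3];w=Rt@p+t["ee_pos"];print(tob(w),w[2])
E
```

```text
0.09 [-0.0735 -0.0766] [-0.0734  0.0761]
0.095 [-0.0761 -0.075 ] [-0.0761  0.0744]
0.1 [-0.0787 -0.0733] [-0.0787  0.0728]
0.105 [-0.0814 -0.0717] [-0.0813  0.0711]
[-0.0788 -0.0541] 0.09978454669904843
[-0.0787 -0.0386] 0.09973916391524151
[-0.0789  0.0388] 0.10008654462132968
[-0.0783  0.0546] 0.09904061123552005
[-0.0769 -0.0385] 0.10117759652002785
[-0.0765  0.0389] 0.10038508543123306
```

The leaf edge is confirmed at own x -0.079, z 0.099 (46°). I'll descend on its near side so the fingertips end about 11 mm below the edge.

Emit:
{"fn": "apply_moves", "kwargs": {
  "steps": [0, -0.15, 0, 0, 0, 0, -0.15, 0.25, 0, 0, 0, -0.15, 0.5, 0, 0, 0, -0.15, 0.75, 0, 0, 0, -0.15, 1, 0, 0, 0, -0.15, 1, 0, 0, 0, -0.15, 1, 0, 0]
}}

```text
time: 11.27
ee_pos: [0.4185, 0.0681, 0.0579]
tcp_rot: [-90.0, 0.1, 12.2]
contact_force: [0.1, -0.7, -0.2]
grip_width: 0.007
```

```bash
python3 - <<'E'
from h import *
t=get_state();print(t["time"],t["ee_pos"],tob(t["ee_pos"]),t["contact_force"],t["grip_width"])
s=snapshot("wrist");save(s,"w12.png",k=1.5)
s=snapshot("scene");save(s,"s12.png",(200,90,360,210),5)
E
```

```text
11.2667 [0.4185 0.0681 0.0579] [-0.1232 -0.002 ] [ 0.0567 -0.7057 -0.216 ] 0.007030549721806888
```

View pics/w12.png

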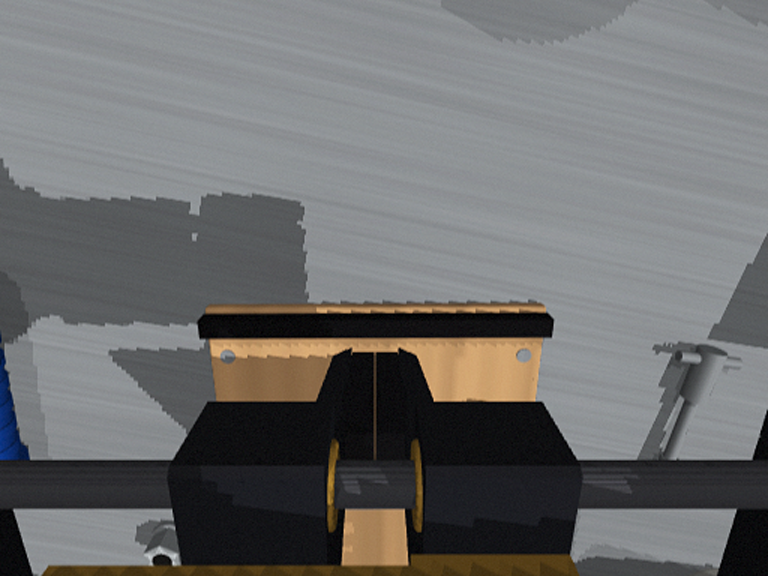

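View pics/s12.png

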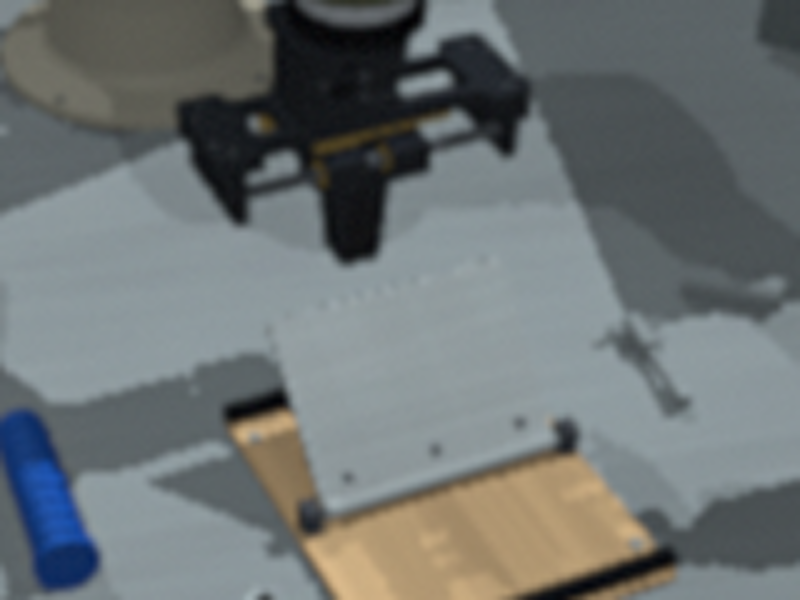

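Emit:
{"fn": "apply_moves", "kwargs": {
  "steps": [0, 0.12, 0.06, 0, 0, 0, 0.25, 0.06, 0, 0, 0, 0.35, 0.06, 0, 0, 0, 0.41, 0.06, 0, 0, 0, 0.48, 0, 0, 0, 0, 0.574, -0.076, 0, 0, 0, 0.675, -0.14, 0, 0, 0, 0.675, -0.14, 0, 0]
}}

```text
time: 12.03
ee_pos: [0.4722, 0.0799, 0.0709]
tcp_rot: [-90.0, -0.1, 12.3]
contact_force: [0.4, 0.1, 0.6]
grip_width: 0.006
```

```bash
python3 - <<'E'
from h import *
t=get_state();print(t["time"],t["ee_pos"],tob(t["ee_pos"]),t["contact_force"],t["grip_width"])
s=snapshot("scene");save(s,"s13.png",(200,90,360,210),5)
E
```

```text
12.0333 [0.4722 0.0799 0.0709] [-0.0682 -0.0019] [0.4383 0.0597 0.6465] 0.00586570307565489
```

View pics/s13.png

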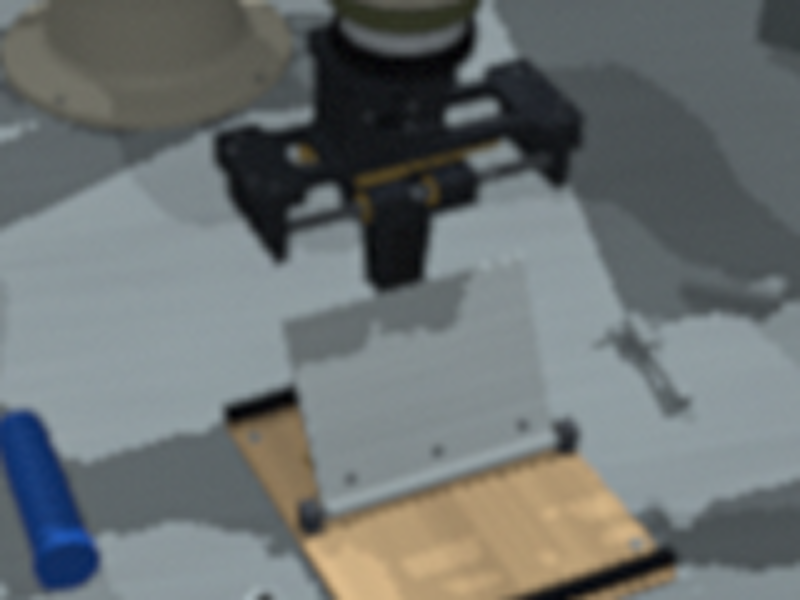

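Emit:
{"fn": "apply_moves", "kwargs": {
  "steps": [0, 0.05, -0.03, 0, 0, 0, 0.106, -0.059, 0, 0, 0, 0.16, -0.08, 0, 0, 0, 0.22, -0.105, 0, 0, 0, 0.275, -0.12, 0, 0, 0, 0.33, -0.1375, 0, 0, 0, 0.39, -0.15, 0, 0, 0, 0.45, -0.165, 0, 0]
}}

```text
time: 12.75
ee_pos: [0.5066, 0.0876, 0.0828]
tcp_rot: [-90.0, -0.0, 12.2]
contact_force: [-1.6, -0.9, 0.3]
grip_width: 0.006
```

```bash
python3 - <<'E'
from h import *
t=get_state();print(t["time"],t["ee_pos"],tob(t["ee_pos"]),t["contact_force"],t["grip_width"])
s=snapshot("scene");save(s,"s14.png",(200,90,360,210),5)
s=snapshot("wrist");save(s,"w14.png",k=1.5)
E
```

```text
12.75 [0.5066 0.0876 0.0828] [-0.033  -0.0016] [-1.6444 -0.8546  0.2681] 0.0059973392515670345
```

View pics/s14.png

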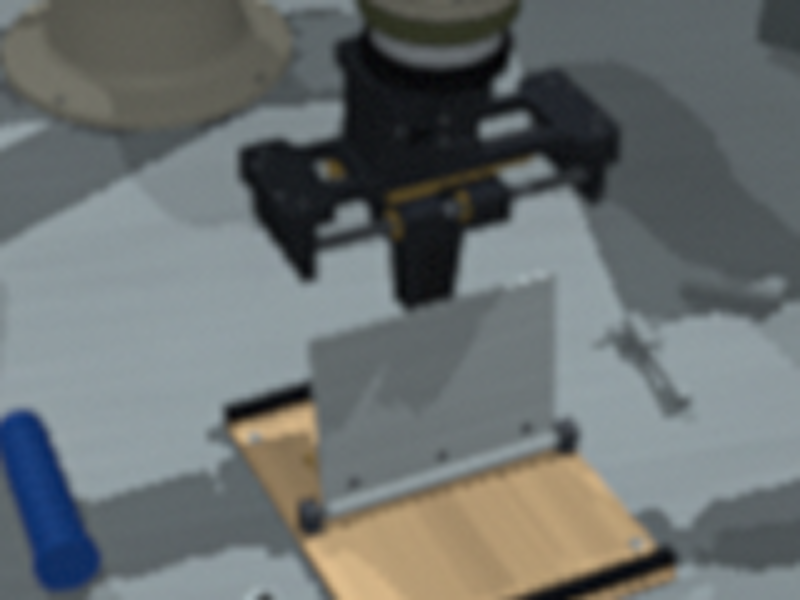

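View pics/w14.png

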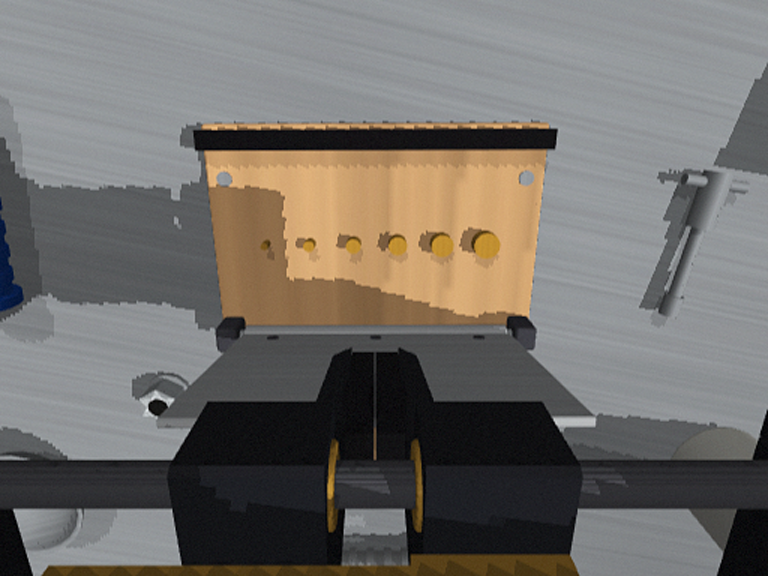

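Emit:
{"fn": "apply_moves", "kwargs": {
  "steps": [0, 0.08, -0.015, 0, 0, 0, 0.16, -0.02, 0, 0, 0, 0.2375, -0.02, 0, 0, 0, 0.32, -0.01, 0, 0, 0, 0.4, 0, 0, 0, 0, 0.48, 0.015, 0, 0, 0, 0.556, 0.03, 0, 0, 0, 0.625, 0.05, 0, 0, 0, 0.7, 0.07, 0, 0, 0, 0.7, 0.07, 0, 0]
}}

```text
time: 13.68
ee_pos: [0.5616, 0.0995, 0.0766]
tcp_rot: [-90.0, 0.0, 12.2]
contact_force: [-0.5, 0.4, -0.1]
grip_width: 0.001
```

```bash
python3 - <<'E'
from h import *
t=get_state();print(t["time"],t["ee_pos"],tob(t["ee_pos"]),t["contact_force"],t["grip_width"])
s=snapshot("scene");save(s,"s15.png",(200,90,360,210),5)
E
```

```text
13.6833 [0.5616 0.0995 0.0766] [ 0.0233 -0.0016] [-0.4528  0.4479 -0.1294] 0.0013115881694282228
```

View pics/s15.png

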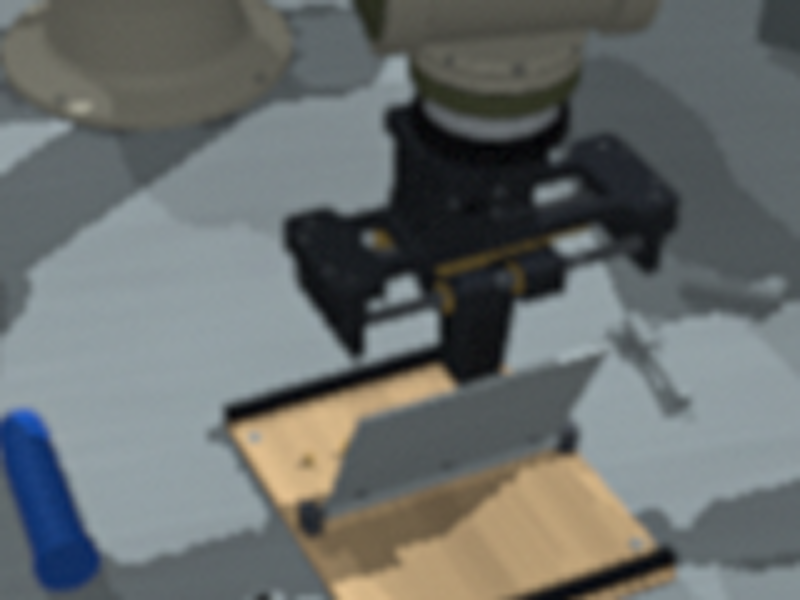

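Emit:
{"fn": "apply_moves", "kwargs": {
  "steps": [0, 0.08, 0.033, 0, 0, 0, 0.154, 0.07, 0, 0, 0, 0.22, 0.11, 0, 0, 0, 0.28, 0.15, 0, 0, 0, 0.345, 0.205, 0, 0, 0, 0.41, 0.26, 0, 0, 0, 0.46, 0.315, 0, 0, 0, 0.51, 0.37, 0, 0, 0, 0.56, 0.44, 0, 0, 0, 0.61, 0.51, 0, 0]
}}

```text
time: 14.57
ee_pos: [0.6091, 0.1099, 0.0359]
tcp_rot: [-90.0, -0.0, 12.2]
contact_force: [-0.4, -0.3, 1.9]
grip_width: 0.004
```

```bash
python3 - <<'E'
from h import *
t=get_state();print(t["time"],t["ee_pos"],tob(t["ee_pos"]),t["contact_force"],t["grip_width"])
s=snapshot("scene");save(s,"s16.png",(200,90,360,210),5)
E
```

```text
14.5667 [0.6091 0.1099 0.0359] [ 0.0719 -0.0016] [-0.3858 -0.2547  1.8999] 0.003796997158719096
```

View pics/s16.png

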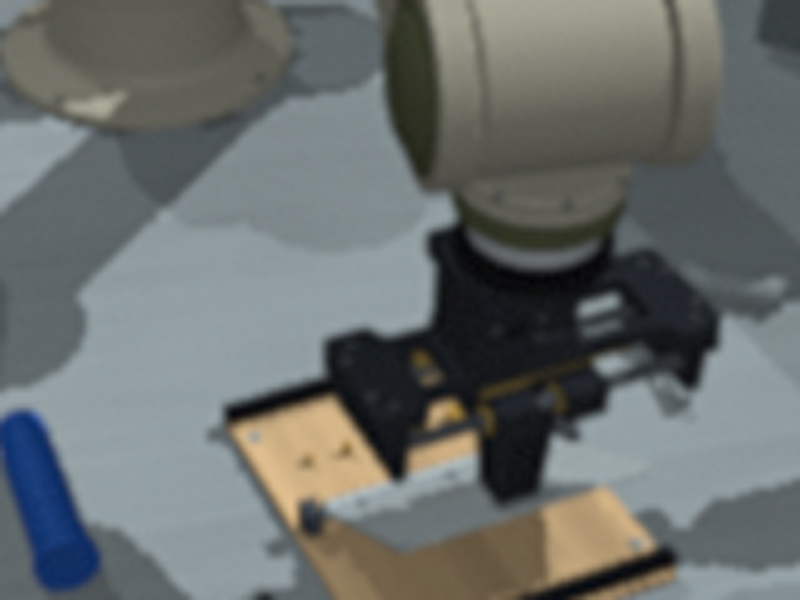

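Emit:
{"fn": "apply_moves", "kwargs": {
  "steps": [0, 0.035, 0.07, 0, 0, 0, 0.07, 0.14, 0, 0, 0, 0.1, 0.21, 0, 0, 0, 0.125, 0.27, 0, 0, 0, 0.14, 0.33, 0, 0, 0, 0.15, 0.38, 0, 0, 0, 0.16, 0.43, 0, 0, 0, 0.167, 0.475, 0, 0, 0, 0.172, 0.515, 0, 0, 0, 0.175, 0.55, 0, 0]
}}

```text
time: 15.45
ee_pos: [0.6223, 0.1127, -0.0079]
tcp_rot: [-90.0, -0.0, 12.2]
contact_force: [-0.3, 0.2, 1.1]
grip_width: 0.002
```

```bash
python3 - <<'E'
from h import *
t=get_state();print(t["time"],t["ee_pos"],tob(t["ee_pos"]),t["contact_force"],t["grip_width"])
s=snapshot("scene");save(s,"s17.png",(200,90,360,210),5)
E
```

```text
15.45 [ 0.6223  0.1127 -0.0079] [ 0.0854 -0.0016] [-0.3012  0.1537  1.1397] 0.001911134755171174
```

View pics/s17.png

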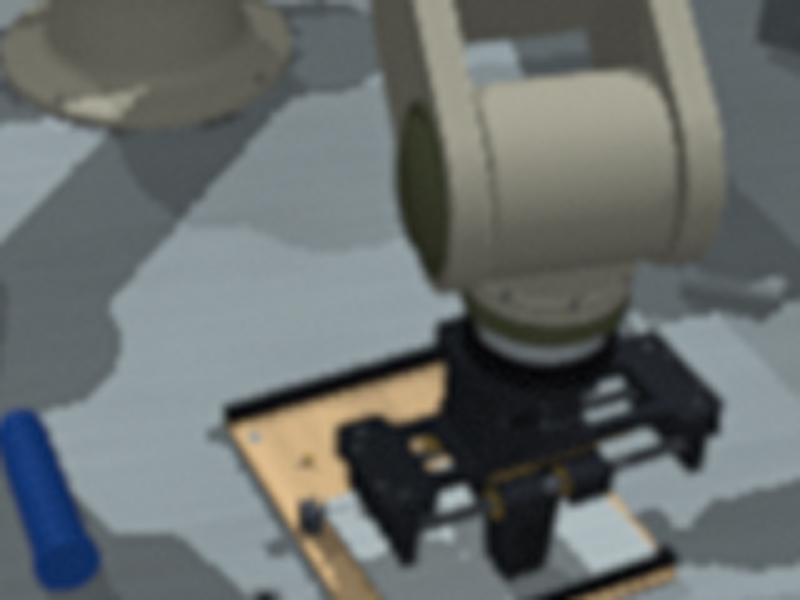

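Nearly down. I'll press slowly in 1 mm steps and watch the force.

Emit:
{"fn": "apply_moves", "kwargs": {
  "steps": [0, 0, 0.0125, 0, 0, 0, 0, 0.025, 0, 0, 0, 0, 0.0375, 0, 0, 0, 0, 0.05, 0, 0, 0, 0, 0.05, 0, 0]
}}

```text
time: 15.92
ee_pos: [0.6222, 0.1127, -0.0118]
tcp_rot: [-90.0, -0.0, 12.2]
contact_force: [0.2, 0.3, -0.4]
grip_width: 0.005
```

Emit:
{"fn": "apply_moves", "kwargs": {
  "steps": [0, 0, 0.006, 0, 0, 0, 0, 0.0125, 0, 0, 0, 0, 0.0125, 0, 0, 0, 0, 0.0125, 0, 0]
}}

```text
time: 16.25
ee_pos: [0.6223, 0.1127, -0.0127]
tcp_rot: [-90.0, -0.0, 12.2]
contact_force: [0.5, -0.1, -0.2]
grip_width: 0.003
```

Emit:
{"fn": "apply_moves", "kwargs": {
  "steps": [0, 0, 0.006, 0, 0, 0, 0, 0.0125, 0, 0, 0, 0, 0.0125, 0, 0]
}}

```text
time: 16.5
ee_pos: [0.6223, 0.1127, -0.0132]
tcp_rot: [-90.0, -0.0, 12.2]
contact_force: [-2.2, -0.3, 4.8]
grip_width: 0.004
```

Emit:
{"fn": "apply_moves", "kwargs": {
  "steps": [0, 0, 0.006, 0, 0, 0, 0, 0.0125, 0, 0, 0, 0, 0.0125, 0, 0]
}}

```text
time: 16.75
ee_pos: [0.6223, 0.1127, -0.0133]
tcp_rot: [-90.0, -0.0, 12.3]
contact_force: [-6.0, 0.4, 12.2]
grip_width: 0.006
```

The arm stopped at tip z ≈ 0.022 and the force rose to 12 N, so the leaf is on its stop. I'll retreat straight up and check.

Emit:
{"fn": "apply_moves", "kwargs": {
  "steps": [0, 0, -0.05, 0, 0, 0, 0, -0.3, 0, 0, 0, 0, -0.65, 0, 0, 0, 0, -1, 0, 0, 0, 0, -1, 0, 0]
}}

```text
time: 17.17
ee_pos: [0.6248, 0.1127, 0.0709]
tcp_rot: [-90.1, -0.5, 12.3]
contact_force: [0.9, 0.5, 0.6]
grip_width: 0.004
```

Emit:
{"fn": "apply_moves", "kwargs": {
  "steps": [0, -0.3, -0.4, 0, 0, 0, -0.6, -0.8, 0, 0, 0, -0.8, -1, 0, 0, 0, -0.8, -1, 0, 0, 0, -0.8, -1, 0, 0]
}}

```text
time: 17.58
ee_pos: [0.5598, 0.0991, 0.1454]
tcp_rot: [-90.0, -0.1, 12.2]
contact_force: [0.2, -0.2, -1.6]
grip_width: 0.002
```

```bash
python3 - <<'E'
from h import *
t=get_state();print(t["time"],t["ee_pos"],tob(t["ee_pos"]),t["contact_force"])
s=snapshot("wrist");save(s,"w18.png",k=1.5);np.savez("w18.npz",**s,**{"ee_pos":t["ee_pos"],"tcp_rot":t["tcp_rot"]})
z=s["range_z"].astype(float);K=s["intrinsics"];Rt=R.from_euler("xyz",t["tcp_rot"],degrees=True).as_matrix()
v,u=np.mgrid[:384,:512];P=np.stack([(u-K[0,2])/K[0,0]*z,(v-K[1,2])/K[1,1]*z,z],-1).reshape(-1,3)
H=np.array(s["hand_eye"]);W=(P@H[:3,:3].T+H[:3,3])@Rt.T+t["ee_pos"];q=tob(W);m=(z.ravel()>0)&(abs(q[:,1])<.068)&(q[:,0]>.015)&(q[:,0]<.1)&(W[:,2]<.06)
print(m.sum(),np.polyfit(q[m,0],W[m,2],1))
s=snapshot("scene");save(s,"s18.png",(200,90,360,210),5)
W=cloud(s).reshape(-1,3);q=tob(W);m=(abs(q[:,1])<.068)&(q[:,0]>.015)&(q[:,0]<.095)&(W[:,2]<.06)
print(m.sum(),np.polyfit(q[m,0],W[m,2],1))
E
```

```text
17.5833 [0.5598 0.0991 0.1454] [ 0.0214 -0.0017] [ 0.1626 -0.1881 -1.607 ]
9785 [-0.      0.0228]
1008 [0.0023 0.0218]
```

View pics/w18.png

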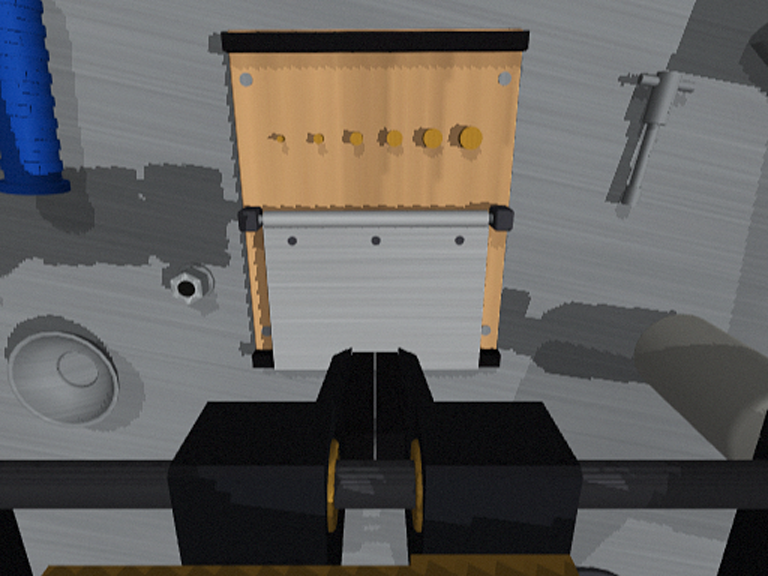

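View pics/s18.png

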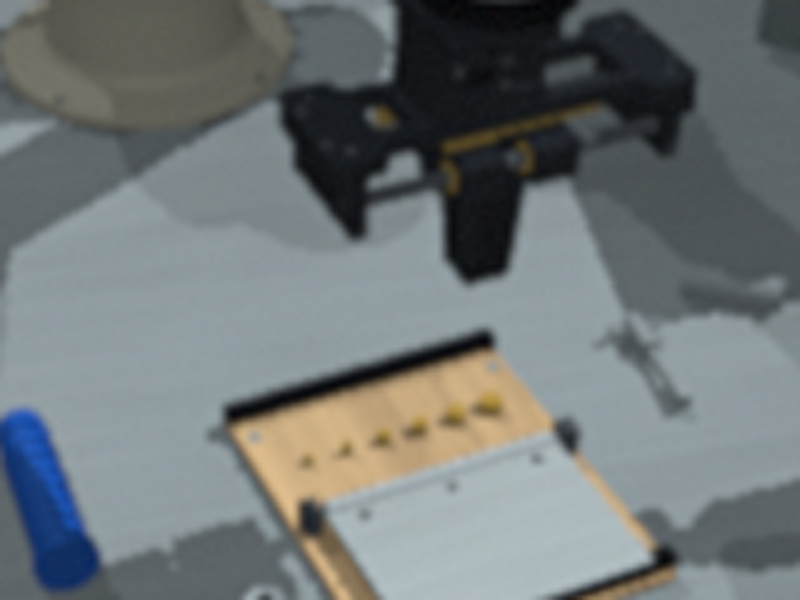

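The leaf lies flat: its fitted slope is 0.000 in the wrist depth and 0.002 in the scene depth, with its top at 22–23 mm. The nut is flat on the bench, clear of the board, and nothing else has been disturbed. Handing in.

```bash
python3 -c "
from h import *
print(close_job())"
```

```text
the job is handed in; nothing more can be done
None
```

The job is done in the order asked and handed in after about 18 s of the 69 s allowed. The nut is off the board and the leaf lies flat on the far half.

- **Nut:** I pushed it off the -y end of the far half with closed fingers, without picking it up. It lies flat on the bench, its centre about 40 mm beyond the board end.
- **Leaf:** I pushed it from about 46° over the spine and lowered it slowly. I pressed to about 12 N upward (about 14 N in all) on its stop, then lifted clear.
- **Last checks:** The wrist and scene depth put the leaf's slope at 0.000 and 0.002, with its top at 22–23 mm. The bystanders in view looked unmoved, judged by eye. The arm was clear of everything and the wrist force was about 1.6 N, close to the noise I saw earlier.

**Disagreements:**
- **Finger length:** Both cameras showed the fingers ending about 35 mm behind the stated TCP. My first pass at the nut therefore went over it without touching. I then commanded the TCP 35 mm lower, and the contact heights confirmed it.
- **Board position:** The top and wrist cameras disagreed by 3–4 mm along the board's own x. For the leaf I used the wrist-based value.

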